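# Tare the jeweller's balance

### The job

Zero the balance with its empty dish: push the draught shield's sliding top door fully shut with the fingertips, then press the tare key, the wide one, all the way down and let it spring back up, and withdraw. Touch the balance gently, grip nothing, leave the other three keys alone, and do not disturb the dish or the things standing round the balance.

Things in the scene. Friction and masses are not known exactly. Their poses are not given: they have to be found in the camera images.
- balance: White jeweller's balance, fixed, 275 mm deep (x), 210 wide (y). Origin on the bench; own +x to its back, +y left seen from its front. Front (x -148 to -45 mm): panel 55 mm high, sloping 8.5 deg down to 40 mm at the front edge; display, then a row of 4 keys. Rear: clear draught shield, x -40 to 120, y -80 to 80, walls to 113 mm above the bench; steel pan inside, centre x 40, top 63 mm up.
- shield_door (a joint): Opening of the shield's top door, m: clear plate 160 x 156 mm, 5 mm thick with grey frame, lying on the shield. 0 = fully shut (against soft rubber buffers); grows as it slides level to the back (balance +x), up to 0.09; starts 0.04 to 0.07 open, the gap at the front. About 1 N of friction; stays where it is left, cannot lift off.
- door_bar (a point): Middle of the top edge of the door's finger bar: grey upright bar at the door's front edge, 60 mm long (balance y), 8 thick (x), standing 17 mm above the frame. With the door shut this point is at x -26 mm, y 0 of the balance, 135 mm above the bench; it moves with the door. Push the bar to the balance's front (-x) to shut the door.
- tare_key_top (a point): Centre of the top of the tare key: the only wide key, a grey bar 46 mm (balance y) x 20 mm (x), at the right-hand end of the row seen from the balance's front; 8 mm proud of the panel; at x -120, y -62 mm of the balance, about 52 mm above the bench.
- tare_key (a joint): How far the tare key is pressed, in m: 0 = up, 0.004 = fully down (square to the panel, nearly straight down). It springs back; 3 N holds it fully down, where it meets a firm stop.
- print_key (a joint): Press of the small square key (18 x 18 mm) next to the tare key, m, 0 = up, same spring and travel as the tare key.
- print_key_top (a point): Centre of the top of that key, 58 mm to the left (balance +y) of the tare key's centre.
- unit_key (a joint): Press of the next small square key (18 x 18 mm), m, 0 = up.
- unit_key_top (a point): Centre of the top of that key, 98 mm to the left of the tare key's centre.
- power_key (a joint): Press of the small round key (18 mm across) at the left end of the row, m, 0 = up.
- power_key_top (a point): Centre of the top of that key, 140 mm to the left of the tare key's centre.
- dish: Loose shallow aluminium weighing dish, 68 mm across, 14 mm high, on the pan inside the shield. Origin at the centre of its underside.
- weight: Loose steel calibration weight with a knob, 38 mm across, 68 mm high, standing beside the balance. Origin at the centre of its underside.
- flux_pot: Loose white ceramic flux pot, 58 mm across, 49 mm high, with a brush fixed in it that leans out and up to 160 mm high; beside the balance. Origin at the centre of its underside.
- third_hand: Loose soldering third hand: round dark steel foot 68 mm across, post and tweezers reaching 62 mm towards its own -x and 140 mm up; beside the balance. Origin at the centre of its underside.

How it is judged (in metres and radians):
On the way, in this order (a step that is already met when the one before it is completed fails the run):
1. the draught shield's door is pushed shut (value of joint shield_door below 0.004 m), for 0.2 s.
2. the tare key is pressed all the way down with the door shut (value of joint tare_key above 0.003 m and value of joint shield_door below 0.004 m), for 0.05 s.
At the end, for the whole second after the job is handed in: Door shut (within 4 mm of its stop); the tare key was pressed 3 mm or more with the door shut and has sprung back (within 1 mm); other keys up (within 1 mm); dish within 6 mm of its start and at rest, the three things beside the balance within 10 mm of theirs (value of joint shield_door below 0.004 m and value of joint each of tare_key, print_key, unit_key, power_key below 0.001 m and distance of dish from where it was at the start of the episode below 0.006 m and distance of each of weight, flux_pot, third_hand from where it was at the start of the episode below 0.01 m and linear speed of dish below 0.02 m/s); the robot touches nothing.
It fails at once if one of the other keys is pressed (more than 1.5 mm) (value of joint any of print_key, unit_key, power_key above 0.0015 m).
It fails at once if the tare key is pressed while the door is open (value of joint tare_key above 0.003 m and value of joint shield_door above 0.006 m).
It fails at once if the balance, its door or keys are gripped or pushed with more than 25 N (contact force between any of the fingers, the arm and balance above 25 N).
It fails at once if the dish is touched or shifted (distance of dish from where it was at the start of the episode above 0.006 m or contact force between the fingers and dish above 0.5 N).
It fails at once if a thing beside the balance is moved or lifted (more than 10 mm) (distance of any of weight, flux_pot, third_hand from where it was at the start of the episode above 0.01 m).
It also fails if it takes over 45 s, if anything falls off the work surface, if the arm or the gripper's body presses on something with over 40 N, if the wrist force passes 120 N, or if a joint passes its speed limit or range.

### The arm

A 6-joint arm with a two-finger parallel gripper is mounted at the origin on the work surface. World frame = base frame: x ahead of the robot, y to its left, z up, the work surface at z = 0. Lengths are in m, angles in degrees, forces in N, time in s.
With the tool pointing down it reaches from about 0.375 to 0.9 m from the base axis. Payload 3.1 kg.
Tool frame: the origin (TCP) lies at the very end of the fingers, on their centre line; the grasp point (between the pads) lies 19 mm behind it; z points along the fingers, y is the line along which they close (so a half turn about z gives the same grasp; the last joint's range is limited). The gripper opens to 87 mm and grips with 3 to 60 N. Pads are 19 mm wide; open, the fingers measure 117 mm over their backs; the gripper's body (75 mm by 190 mm) begins 51 mm behind the grasp point.
Start: joints at [54.46, 30.224, 82.088, -0, 67.689, -10.227], TCP at [0.267, 0.565, 0.223] pointing down, gripper open.
Joint ranges: [-176.69, 176.69], [-43.24, 126.21], [12.49, 139.97], [-82, 262], [0, 151.66], [-163.58, 163.58]. Speed limits (degrees/s): [159.86, 159.86, 180, 180, 180, 180].

### API

Orientations are given as a 3x3 rotation matrix whose columns are the frame's x, y, z axes.
In Python, from rig import bot gives the robot as it stands.
- The arm moves only by the tool move_arm, never from a script. Its argument "increments" is a list of rows, each an object with "xyz": the shift along the tool's x, y, z in mm, a list of three; "roll": the turn about the tool's z in rad; "grip": the opening in per cent of the stroke, from 0 (shut) to 100 (fully open). A call has 1 to 5 rows; each row shifts and turns the commanded pose from where the row before left it, along the tool's axes as they then stand; what a row does not reach is not made up. A row lasts 1/12 s, in which the tool goes at most 41.7 mm and 7.16 degrees, less where a joint would pass 70% of its speed; a pose out of reach is approached as far as the arm can. A call is refused whole if a number of a shift passes 41.7 or a number of a turn 0.125, either way. A call with a gripper value outside its range is refused whole. The fingers move at their own pace and stop on an object; the grip force is fixed at half the most. Time passes only in rows, so rows that do not move let the fingers close. It gives the time, the measured TCP pose, the force, the opening and the grip force at its end, in the units of the state.
- bot.read_state(): the state, without advancing time (a new reading comes with each control period).
- bot.capture(name): name is "scene" or "top"; returns (picture, depth): 420x560x3 uint8, red, green, blue; 420x560 float32, m along the optical axis (not along the pixel's ray), 0 where there is no reading.
- bot.camera_model(name): a dict with "intrinsics" (3x3 intrinsics, pixels), "D" ([k1, k2, p1, p2, k3] as OpenCV has them; the pictures are not rectified), "rvec" (rotation vector, rad) and "tvec" (3), from world to camera coordinates, as OpenCV has them. Camera axes: x right, y down, z forward; pixel columns grow to the right and rows downward; lengths in m; the calibration is good to about 2 mm. A picture is of the moment at which its call begins. camera_model takes no time and is no camera call.
- bot.hand_in(): hands the job in; it is judged then, once.
Trained networks look in the newest picture that a camera, given by its name, has taken for a name from the list of things; names that differ only in an ending like _2 or _b are one class to them, and where a whole thing is asked for, a point or a joint stands for the part that bears it (a point fixed in the world has none). Each returns a list of dicts, best first, with "conf" (0 to 1); they miss things now and then, are a little off and sometimes report something else, mostly with a low value. They report only what shows in the picture. A call takes as long as a camera call.
- bot.spot_in(label, camera): "at" ([x, y, z] in m, in the coordinates of the camera as it stood for that picture, good to about 4 mm: the middle of the surface that is visible of it).
- bot.trace(label, camera): "mask" (420x560 bool, what is visible of it).
The state is a dict: "time_s": time; "joint_positions": joint angles; "qvel": joint speeds; "tau": joint torques, N m; "position": TCP position; "tcp_rot": TCP orientation; "force": force on the tool from outside, world axes, zero at the start; "moment": the same for the moment, N m; "opening": opening from 0.0 (shut) to 1.0 (fully open); "grasp_force": force on a finger pad.
Only numpy, scipy, OpenCV 4.12 (cv2) and the standard library are available. Lean on these libraries where they do the work, as an engineer would, in place of code of your own. Each camera call takes 0.05 s, during which the arm holds its last target. There are 200 camera calls.

## Working session

There is one attempt and no reset: what is moved stays moved. The work goes in short steps, Python scripts to look and compute and a tool call to move; the robot and the scene stay as the last step left them, time stands still between calls to the robot, and variables do not carry over. Pictures are saved under pics/ and viewed, at most 10 in all, crops included, and the job is handed in when it is done.

Besides the shell and the picture viewer there is one more tool, called as a command line: name --argument value ..., lists and objects as JSON in quotes. move_arm: Moves the arm, as the interface text tells. Its arguments: {"type":"object","properties":{"increments":{"type":"array"}},"required":["increments"]}

```bash
mkdir -p pics; cat > h.py <<'E'
import numpy as np, cv2
from rig import bot
def cam(n):
    m=bot.camera_model(n); R=cv2.Rodrigues(np.array(m["rvec"],float))[0]; return m,R,np.array(m["tvec"],float).ravel()
def c2w(n,p):
    m,R,t=cam(n); return R.T@(np.array(p)-t)
def px2w(n,uv,d):
    m,R,t=cam(n); q=cv2.undistortPoints(np.array(uv,float).reshape(-1,1,2),np.array(m["intrinsics"],float),np.array(m["D"],float)).reshape(-1,2)
    d=np.asarray(d,float).reshape(-1,1); return (np.c_[q,np.ones(len(q))]*d-t)@R
def w2px(n,P):
    m,R,t=cam(n); return cv2.projectPoints(np.array(P,float).reshape(-1,1,3),np.array(m["rvec"],float),t,np.array(m["intrinsics"],float),np.array(m["D"],float))[0].reshape(-1,2)
E
python3 - <<'E'
from h import *
np.set_printoptions(precision=4,suppress=True)
for n in ("scene","top"):
    im,d=bot.capture(n); cv2.imwrite(f"pics/{n}0.png",im[:,:,::-1]); np.save(f"{n}0.npy",d)
    print(n,"cam",c2w(n,[0,0,0]))
    for l in ["balance","door_bar","tare_key_top","print_key_top","unit_key_top","power_key_top","dish","weight","flux_pot","third_hand"]:
        for r in bot.spot_in(l,n)[:2]: print(l,round(r["conf"],2),c2w(n,r["at"]))
s=bot.read_state(); print(s["time_s"],s["position"],s["tcp_rot"],s["force"])
E
```

```text
scene cam [0.9399 0.5066 0.6399]
balance 0.95 [0.6677 0.0906 0.1054]
door_bar 0.6 [0.7112 0.0558 0.1172]
tare_key_top 0.52 [ 0.5091 -0.0231  0.0497]
tare_key_top 0.49 [0.5    0.1166 0.0533]
print_key_top 0.41 [0.5022 0.0341 0.055 ]
print_key_top 0.18 [0.7115 0.0607 0.1183]
unit_key_top 0.49 [0.5022 0.0737 0.0572]
dish 0.49 [0.7144 0.0599 0.1211]
weight 0.96 [0.6925 0.2281 0.0494]
flux_pot 0.57 [ 0.6177 -0.1409  0.0533]
flux_pot 0.45 [0.5009 0.1151 0.0527]
third_hand 0.59 [0.5335 0.2061 0.0217]
top cam [ 0.3826 -0.009   1.1009]
balance 0.88 [0.6209 0.045  0.0559]
door_bar 0.81 [0.6994 0.0475 0.1195]
tare_key_top 0.53 [ 0.5008 -0.0258  0.0521]
print_key_top 0.57 [0.4953 0.0289 0.0509]
unit_key_top 0.48 [0.4961 0.0783 0.0519]
dish 0.42 [ 0.5046 -0.029   0.0537]
weight 0.64 [0.6756 0.2092 0.0462]
third_hand 0.96 [0.5228 0.1946 0.0232]
third_hand 0.68 [ 0.5053 -0.0246  0.053 ]
1.1 [0.2672 0.565  0.2225] [[-0.904   0.4275 -0.    ]
 [ 0.4275  0.904  -0.    ]
 [-0.     -0.     -1.    ]] [ 1.0595 -0.2123 -0.056 ]
```

View pics/scene0.png

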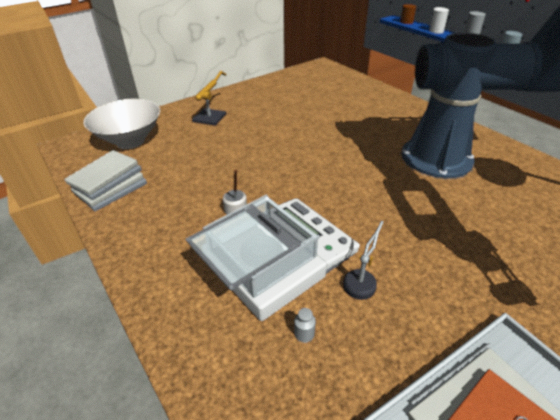

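View pics/top0.png

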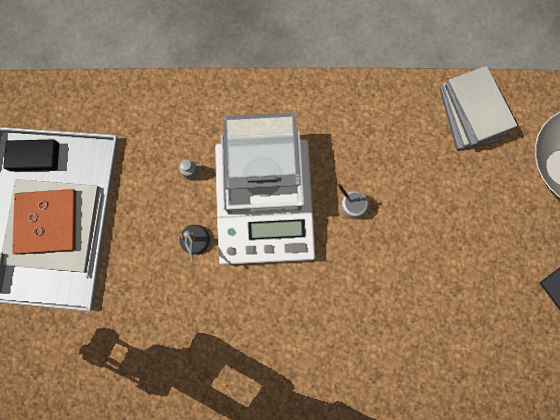

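The scene view shows the balance with its front facing the robot: keys at about (310,220), bar at (270,220). In the top view the tare key is at (296,247), the bar at (264,182), the weight at (188,170), the third hand at (194,240) and the pot at (353,205). I'll zoom in for the pose.

```bash
python3 - <<'E'
import cv2
a=cv2.imread("pics/top0.png")[100:280,170:380]; cv2.imwrite("pics/c1.png",cv2.resize(a,(700,600),interpolation=cv2.INTER_CUBIC))
a=cv2.imread("pics/scene0.png")[180:320,180:390]; cv2.imwrite("pics/c2.png",cv2.resize(a,(798,532),interpolation=cv2.INTER_CUBIC))
E
```

```text
(no output)
```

View pics/c1.png

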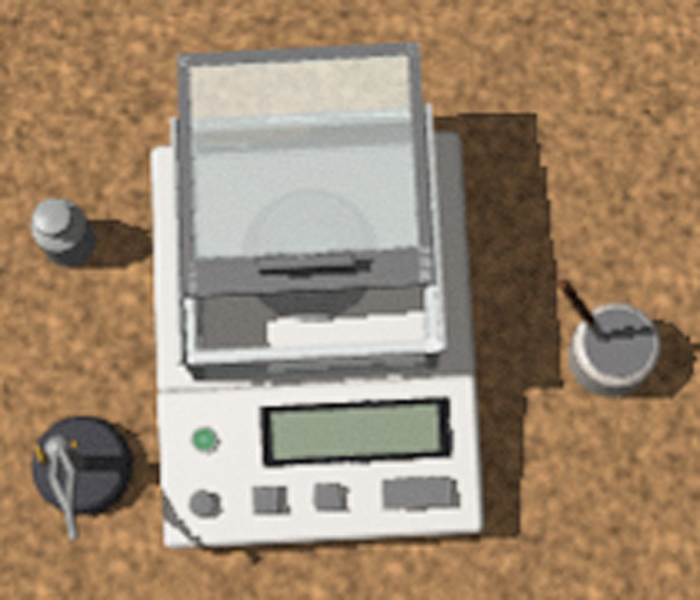

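View pics/c2.png

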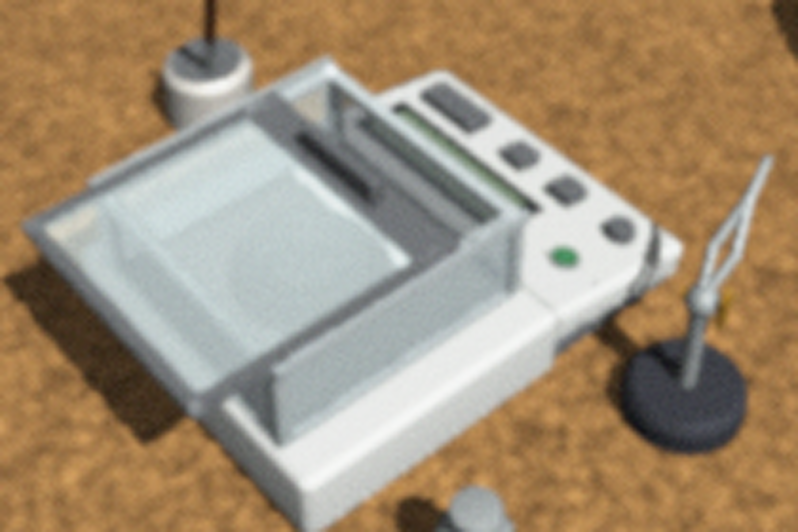

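In crop c1 the keys are at tare (421,492), print (331,497), unit (270,500), power (205,503), and the bar is at (316,266). In c2 they are at (455,107), (520,155), (566,189), (620,230), and the bar at (338,165). The third hand and pot are clear of the key row and the bar. Next is a pose fit.

```bash
cat >> h.py <<'E'
def fit():
    from scipy.optimize import least_squares
    t=(np.array([[421,492],[331,497],[270,500],[205,503],[316,266]])+.5)/3.3333-.5+[170,100]
    s=(np.array([[455,107],[520,155],[566,189],[620,230],[338,165]])+.5)/3.8-.5+[180,180]
    def W(p,L):
        c,n=np.cos(p[2]),np.sin(p[2]); L=np.array(L,float); return np.c_[p[0]+c*L[:,0]-n*L[:,1],p[1]+n*L[:,0]+c*L[:,1],L[:,2]]
    L=lambda p:[[-.12,-.062,.051],[-.12,-.004,.051],[-.12,.036,.051],[-.12,.078,.051],[-.026+p[3],0,.135]]
    f=lambda p:np.r_[(w2px("top",W(p,L(p)))-t).ravel(),(w2px("scene",W(p,L(p)))-s).ravel()]
    r=least_squares(f,[.62,.04,0,.05],loss="soft_l1"); return r.x,f(r.x),W(r.x,L(r.x)),W
E
python3 - <<'E'
from h import *
np.set_printoptions(precision=4,suppress=True)
p,res,P,W=fit(); print(p,np.degrees(p[2])); print(res.reshape(-1,2).round(1)); print(P)
# shield top / door front depth
sp=bot.spot_in; s=bot.read_state(); print(s["position"])
R=np.array(s["tcp_rot"]); print(np.degrees(np.arctan2(R[1,0],R[0,0])))
E
```

```text
[0.6217 0.0411 0.0449 0.0404] 2.5735198755557094
[[-0.5  0.3]
 [-0.4 -0.1]
 [-0.6 -0.3]
 [-0.5 -0.4]
 [-1.6 -1. ]
 [-0.1 -1.4]
 [-0.4 -1.3]
 [-0.1 -0.8]
 [-0.6 -1.2]
 [ 0.3 -4.7]]
[[ 0.5046 -0.0262  0.051 ]
 [ 0.502   0.0318  0.051 ]
 [ 0.5002  0.0717  0.051 ]
 [ 0.4983  0.1137  0.051 ]
 [ 0.6361  0.0418  0.135 ]]
[0.2672 0.565  0.2225]
154.68933538809992
```

```bash
python3 - <<'E'
from h import *
np.set_printoptions(precision=4,suppress=True)
p,res,P,W=fit()
for n in ("top","scene"):
    d=np.load(n+"0.npy"); v,u=np.mgrid[0:420,0:560]; ok=d>0
    X=px2w(n,np.c_[u[ok],v[ok]],d[ok]); X[:,:2]-=p[:2]
    c,s=np.cos(p[2]),np.sin(p[2]); X=np.c_[X[:,0]*c+X[:,1]*s,-X[:,0]*s+X[:,1]*c,X[:,2]]
    k=(abs(X[:,0]-.03)<.06)&(abs(X[:,1])<.04)&(X[:,2]>.122)&(X[:,2]<.15)
    print(n,k.sum(),X[k][np.argsort(-X[k][:,2])][:30:2],X[k].mean(0))
    k=(abs(X[:,0]-.04)<.14)&(abs(X[:,1])<.078)&(X[:,2]>.108)&(X[:,2]<.122); print("door",np.percentile(X[k],[1,5,50,95,99],axis=0))
    for nm,o in (("flux",(0,-.19)),("third",(-.1,.15))):
        k=(abs(X[:,0]-o[0])<.1)&(abs(X[:,1]-o[1])<.07)&(X[:,2]>.06); print(nm,k.sum(),X[k].min(0),X[k].max(0)) if k.any() else 0
E
```

```text
top 144 [[ 0.0158  0.0321  0.1386]
 [ 0.0137  0.0302  0.1382]
 [ 0.0111  0.01    0.137 ]
 [ 0.0159  0.0241  0.1369]
 [ 0.0125 -0.0104  0.1365]
 [ 0.0173  0.0037  0.1362]
 [ 0.0162  0.0262  0.1361]
 [ 0.0157  0.014   0.1359]
 [ 0.015  -0.0064  0.1356]
 [ 0.0141  0.0222  0.1355]
 [ 0.0131 -0.0022  0.1354]
 [ 0.013  -0.0043  0.1353]
 [ 0.0153 -0.0023  0.1351]
 [ 0.0182  0.016   0.135 ]
 [ 0.013  -0.0063  0.1349]] [0.0142 0.0033 0.1321]
door [[-0.0399 -0.0764  0.1097]
 [-0.0332 -0.0705  0.112 ]
 [ 0.0751 -0.0003  0.1161]
 [ 0.153   0.071   0.1192]
 [ 0.16    0.0768  0.1205]]
flux 64 [-0.0226 -0.1828  0.061 ] [-0.0088 -0.1476  0.1597]
third 262 [-0.1483  0.0802  0.0602] [-0.0011  0.1786  0.1359]
scene 175 [[ 0.0161  0.0306  0.1378]
 [ 0.0153  0.0048  0.1373]
 [ 0.0169  0.0069  0.137 ]
 [ 0.019   0.0158  0.1367]
 [ 0.0139  0.0309  0.1366]
 [ 0.0185 -0.0103  0.1365]
 [ 0.0144  0.0193  0.1365]
 [ 0.0157 -0.0043  0.1364]
 [ 0.02    0.0108  0.1363]
 [ 0.0157 -0.024   0.1361]
 [ 0.0147 -0.0154  0.1361]
 [ 0.0161  0.0245  0.136 ]
 [ 0.0172 -0.0024  0.136 ]
 [ 0.0161 -0.0168  0.136 ]
 [ 0.0171 -0.0255  0.1359]] [0.0183 0.0055 0.1316]
door [[-0.038  -0.0767  0.1116]
 [-0.0316 -0.0699  0.114 ]
 [ 0.0852  0.0076  0.1178]
 [ 0.1562  0.0714  0.1196]
 [ 0.1618  0.0769  0.1204]]
flux 76 [-0.0193 -0.1813  0.0622] [-0.0072 -0.1486  0.1596]
third 463 [-0.1461  0.08    0.06  ] [-0.0021  0.1792  0.1375]
```

move_arm --increments '[{"xyz": [0,0,0],"roll": -0.122,"grip": 0},{"xyz": [0,0,0],"roll": -0.122,"grip": 0},{"xyz": [0,0,0],"roll": -0.122,"grip": 0},{"xyz": [0,0,0],"roll": -0.121,"grip": 0},{"xyz": [0,0,0],"roll": 0,"grip": 0}]'

```text
time_s: 1.52
position: [0.2672, 0.5649, 0.2225]
tcp_rot: [[-0.999, -0.047, -0.0], [-0.047, 0.999, -0.0], [0.0, -0.0, -1.0]]
force: [0.3, -0.3, 0.1]
opening: 0.705
grasp_force: 0.0
```

move_arm --increments '[{"xyz": [-21.9,-31.7,0],"roll": 0,"grip": 0},{"xyz": [-21.9,-31.7,0],"roll": 0,"grip": 0},{"xyz": [-21.9,-31.7,0],"roll": 0,"grip": 0},{"xyz": [-21.9,-31.7,0],"roll": 0,"grip": 0},{"xyz": [-21.9,-31.7,0],"roll": 0,"grip": 0}]'

```text
time_s: 1.93
position: [0.3845, 0.4103, 0.2227]
tcp_rot: [[-0.999, -0.042, 0.0], [-0.042, 0.999, 0.0], [-0.0, 0.0, -1.0]]
force: [1.6, 0.1, 0.3]
opening: 0.321
grasp_force: 0.0
```

move_arm --increments '[{"xyz": [-21.9,-31.7,0],"roll": 0,"grip": 0},{"xyz": [-21.9,-31.7,0],"roll": 0,"grip": 0},{"xyz": [-21.9,-31.7,0],"roll": 0,"grip": 0},{"xyz": [-21.9,-31.7,0],"roll": 0,"grip": 0},{"xyz": [-21.9,-31.7,0],"roll": 0,"grip": 0}]'

```text
time_s: 2.35
position: [0.5013, 0.2566, 0.2228]
tcp_rot: [[-0.999, -0.042, 0.0], [-0.042, 0.999, 0.0], [-0.0, 0.0, -1.0]]
force: [0.6, 0.3, 1.0]
opening: 0.019
grasp_force: 0.0
```

move_arm --increments '[{"xyz": [-21.9,-31.7,0],"roll": 0,"grip": 0},{"xyz": [-21.9,-31.7,0],"roll": 0,"grip": 0},{"xyz": [-21.9,-31.7,0],"roll": 0,"grip": 0},{"xyz": [-21.9,-31.7,0],"roll": 0,"grip": 0},{"xyz": [0,0,0],"roll": 0,"grip": 0}]'

```text
time_s: 2.77
position: [0.5991, 0.1293, 0.2229]
tcp_rot: [[-0.999, -0.036, 0.006], [-0.036, 0.999, -0.003], [-0.006, -0.003, -1.0]]
force: [0.4, 0.6, -0.2]
opening: 0.006
grasp_force: 0.0
```

move_arm --increments '[{"xyz": [-20.2,-29.7,0],"roll": 0,"grip": 0},{"xyz": [-20.2,-29.7,0],"roll": 0,"grip": 0},{"xyz": [-20.2,-29.7,0],"roll": 0,"grip": 0},{"xyz": [0,0,0],"roll": 0,"grip": 0},{"xyz": [0,0,0],"roll": 0,"grip": 0}]'

```text
time_s: 3.18
position: [0.6588, 0.0477, 0.2222]
tcp_rot: [[-0.999, -0.04, -0.0], [-0.04, 0.999, 0.0], [0.0, 0.0, -1.0]]
force: [-1.3, -0.4, 1.7]
opening: 0.006
grasp_force: 0.0
```

```bash
python3 - <<'E'
from h import *
np.set_printoptions(precision=4,suppress=True)
s=bot.read_state(); print(s["position"],s["tcp_rot"],s["force"]); p=fit()[0]; p[3]=0
q=np.array(s["position"][:2])-p[:2]; c,n=np.cos(p[2]),np.sin(p[2]); print("in balance",q[0]*c+q[1]*n,-q[0]*n+q[1]*c)
im,d=bot.capture("scene"); a=im[90:300,150:430,::-1]; cv2.imwrite("pics/s1.png",cv2.resize(a,(800,600),interpolation=cv2.INTER_CUBIC))
E
```

```text
[0.6588 0.0477 0.2222] [[-0.9992 -0.0397 -0.    ]
 [-0.0397  0.9992  0.0004]
 [ 0.      0.0004 -1.    ]] [-1.3334 -0.3978  1.6889]
in balance 0.03741676200797392 0.004902393808571647
```

View pics/s1.png

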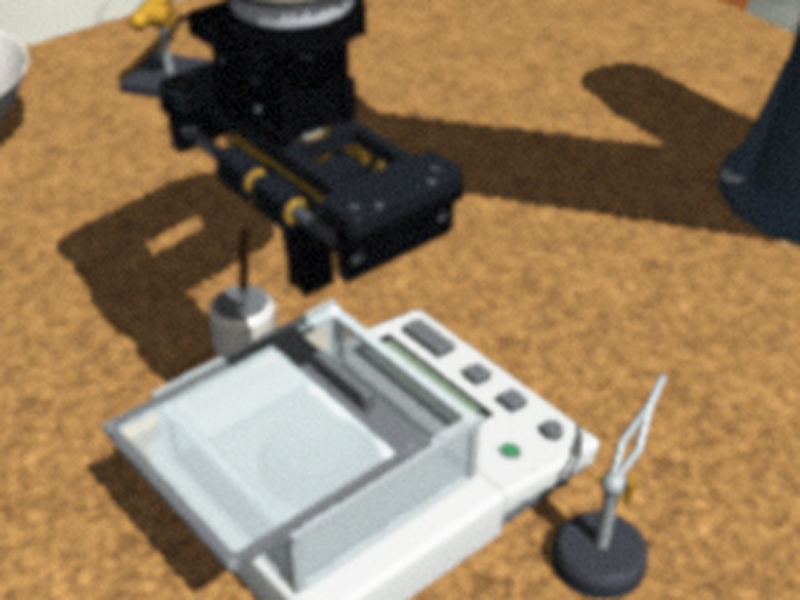

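The fingers, seen at (310,280), are closed and above the door, just behind the bar. I'll shift 8 mm further back and go down.

move_arm --increments '[{"xyz": [-8,-4,10],"roll": 0,"grip": 0},{"xyz": [0,0,30],"roll": 0,"grip": 0},{"xyz": [0,0,30],"roll": 0,"grip": 0},{"xyz": [0,0,20],"roll": 0,"grip": 0},{"xyz": [0,0,0],"roll": 0,"grip": 0}]'

```text
time_s: 3.65
position: [0.6618, 0.0474, 0.1269]
tcp_rot: [[-0.999, -0.046, -0.011], [-0.046, 0.999, 0.001], [0.011, 0.002, -1.0]]
force: [-0.4, -0.1, -0.2]
opening: 0.003
grasp_force: 0.0
```

move_arm --increments '[{"xyz": [0,0,4],"roll": 0,"grip": 0},{"xyz": [0,0,2],"roll": 0,"grip": 0},{"xyz": [0,0,0],"roll": 0,"grip": 0}]'

```text
time_s: 3.9
position: [0.6671, 0.046, 0.1277]
tcp_rot: [[-0.999, -0.046, 0.002], [-0.046, 0.999, -0.0], [-0.002, -0.0, -1.0]]
force: [-0.9, 0.5, -0.1]
opening: 0.009
grasp_force: 0.0
```

move_arm --increments '[{"xyz": [0,0,3],"roll": 0,"grip": 0},{"xyz": [6,0,0],"roll": 0,"grip": 0},{"xyz": [4,0,0],"roll": 0,"grip": 0},{"xyz": [4,0,0],"roll": 0,"grip": 0},{"xyz": [4,0,0],"roll": 0,"grip": 0}]'

```text
time_s: 4.32
position: [0.6483, 0.0447, 0.1241]
tcp_rot: [[-0.999, -0.045, 0.002], [-0.045, 0.999, 0.0], [-0.002, -0.0, -1.0]]
force: [1.8, 0.2, 0.4]
opening: 0.005
grasp_force: 0.5
```

move_arm --increments '[{"xyz": [4,0,0],"roll": 0,"grip": 0},{"xyz": [4,0,0],"roll": 0,"grip": 0},{"xyz": [4,0,0],"roll": 0,"grip": 0},{"xyz": [4,0,0],"roll": 0,"grip": 0},{"xyz": [4,0,0],"roll": 0,"grip": 0}]'

```text
time_s: 4.73
position: [0.6281, 0.0437, 0.1237]
tcp_rot: [[-0.999, -0.045, 0.0], [-0.045, 0.999, -0.0], [-0.0, -0.0, -1.0]]
force: [0.6, -0.2, 1.2]
opening: -0.0
grasp_force: 0.5
```

move_arm --increments '[{"xyz": [4,0,0],"roll": 0,"grip": 0},{"xyz": [4,0,0],"roll": 0,"grip": 0},{"xyz": [2,0,0],"roll": 0,"grip": 0},{"xyz": [0,0,0],"roll": 0,"grip": 0},{"xyz": [0,0,0],"roll": 0,"grip": 0}]'

```text
time_s: 5.15
position: [0.6176, 0.0436, 0.1233]
tcp_rot: [[-0.999, -0.045, -0.002], [-0.045, 0.999, 0.0], [0.002, 0.0, -1.0]]
force: [-0.2, -0.5, -0.0]
opening: 0.002
grasp_force: 0.0
```

move_arm --increments '[{"xyz": [2,0,0],"roll": 0,"grip": 0},{"xyz": [2,0,0],"roll": 0,"grip": 0},{"xyz": [2,0,0],"roll": 0,"grip": 0},{"xyz": [0,0,0],"roll": 0,"grip": 0}]'

```text
time_s: 5.48
position: [0.6117, 0.0432, 0.1234]
tcp_rot: [[-0.999, -0.045, -0.001], [-0.045, 0.999, 0.0], [0.001, 0.0, -1.0]]
force: [-0.0, -0.4, 0.1]
opening: 0.01
grasp_force: 0.0
```

move_arm --increments '[{"xyz": [1,0,0],"roll": 0,"grip": 0},{"xyz": [1,0,0],"roll": 0,"grip": 0},{"xyz": [0,0,0],"roll": 0,"grip": 0}]'

```text
time_s: 5.73
position: [0.6105, 0.0431, 0.1236]
tcp_rot: [[-0.999, -0.045, 0.001], [-0.045, 0.999, 0.0], [-0.001, 0.0, -1.0]]
force: [2.1, 0.1, -1.4]
opening: 0.003
grasp_force: 0.6
```

move_arm --increments '[{"xyz": [1,0,0],"roll": 0,"grip": 0},{"xyz": [0,0,0],"roll": 0,"grip": 0},{"xyz": [0,0,0],"roll": 0,"grip": 0}]'

```text
time_s: 5.98
position: [0.6104, 0.0431, 0.1237]
tcp_rot: [[-0.999, -0.045, 0.002], [-0.045, 0.999, 0.0], [-0.002, 0.0, -1.0]]
force: [4.1, 0.2, -2.8]
opening: 0.005
grasp_force: 2.0
```

move_arm --increments '[{"xyz": [1,0,0],"roll": 0,"grip": 0},{"xyz": [0,0,0],"roll": 0,"grip": 0},{"xyz": [0,0,0],"roll": 0,"grip": 0}]'

```text
time_s: 6.23
position: [0.6103, 0.043, 0.1237]
tcp_rot: [[-0.999, -0.045, 0.005], [-0.045, 0.999, 0.0], [-0.005, -0.0, -1.0]]
force: [6.3, 2.1, -4.3]
opening: 0.003
grasp_force: 3.0
```

```bash
cat > door.py <<'E'
from h import *
np.set_printoptions(precision=4,suppress=True)
p=fit()[0]; c,s=np.cos(p[2]),np.sin(p[2])
for n in ("top","scene"):
    im,d=bot.capture(n); v,u=np.mgrid[0:420,0:560]; ok=d>0
    X=px2w(n,np.c_[u[ok],v[ok]],d[ok]); X[:,:2]-=p[:2]
    X=np.c_[X[:,0]*c+X[:,1]*s,-X[:,0]*s+X[:,1]*c,X[:,2]]
    k=(abs(X[:,0]-.06)<.14)&(abs(X[:,1])<.075)&(X[:,2]>.112)&(X[:,2]<.122); print(n,"door x",np.percentile(X[k][:,0],[1,2,5,95,98,99]))
    k=(abs(X[:,0]+.02)<.05)&(abs(X[:,1])<.03)&(X[:,2]>.127)&(X[:,2]<.14); print("bar",k.sum(),np.median(X[k],0) if k.any() else 0)
s_=bot.read_state(); print(s_["position"],s_["force"],s_["time_s"])
E
python3 door.py
```

```text
top door x [-0.0405 -0.04   -0.0391  0.1062  0.1169  0.1191]
bar 0 0
scene door x [-0.0355 -0.0307 -0.0217  0.1163  0.1194  0.1202]
bar 103 [-0.0108  0.0108  0.1338]
[0.6104 0.0431 0.1238] [ 5.8934  1.9318 -3.0521] 6.3333
```

The door is at its stop (rear edge at 0.12, force rising with no motion). I'll back off and lift.

move_arm --increments '[{"xyz": [-8,0,0],"roll": 0,"grip": 0},{"xyz": [-6,0,0],"roll": 0,"grip": 0},{"xyz": [0,0,-20],"roll": 0,"grip": 0},{"xyz": [0,0,-30],"roll": 0,"grip": 0},{"xyz": [0,0,-10],"roll": 0,"grip": 0}]'

```text
time_s: 6.75
position: [0.6238, 0.0434, 0.1867]
tcp_rot: [[-0.999, -0.045, 0.003], [-0.045, 0.999, -0.001], [-0.003, -0.001, -1.0]]
force: [-0.1, 0.2, -0.2]
opening: 0.006
grasp_force: 0.0
```

```bash
python3 door.py; python3 - <<'E'
from h import *
p,_,P,W=fit(); s=bot.read_state(); R=np.array(s["tcp_rot"]); t=W(p,[[-.121,-.062,.070]])[0]
print(t,R.T@(t-s["position"])*1000)
E
```

```text
top door x [-0.0403 -0.0397 -0.0378  0.1052  0.1145  0.1179]
bar 0 0
scene door x [-0.0367 -0.0333 -0.0236  0.1161  0.1196  0.1202]
bar 122 [-0.023   0.0021  0.1349]
[0.6238 0.0434 0.186 ] [0.6954 0.3982 0.3779] 6.85
[ 0.50358601 -0.02622062  0.07      ] [123.72457699 -63.99231021 115.50836424]
```

move_arm --increments '[{"xyz": [31,-16,0],"roll": 0,"grip": 0},{"xyz": [31,-16,0],"roll": 0,"grip": 0},{"xyz": [31,-16,0],"roll": 0,"grip": 0},{"xyz": [31,-16,0],"roll": 0,"grip": 0},{"xyz": [0,0,0],"roll": 0,"grip": 0}]'

```text
time_s: 7.27
position: [0.4926, -0.0263, 0.1814]
tcp_rot: [[-0.999, -0.043, -0.013], [-0.043, 0.999, 0.002], [0.013, 0.003, -1.0]]
force: [0.2, -0.3, 0.1]
opening: 0.004
grasp_force: 0.0
```

move_arm --increments '[{"xyz": [0,0,35],"roll": 0,"grip": 0},{"xyz": [0,0,35],"roll": 0,"grip": 0},{"xyz": [0,0,35],"roll": 0,"grip": 0},{"xyz": [0,0,0],"roll": 0,"grip": 0},{"xyz": [0,0,0],"roll": 0,"grip": 0}]'

```text
time_s: 7.68
position: [0.4991, -0.0253, 0.0763]
tcp_rot: [[-0.999, -0.045, -0.007], [-0.045, 0.999, 0.002], [0.007, 0.002, -1.0]]
force: [0.9, -0.2, 0.3]
opening: 0.001
grasp_force: 0.0
```

```bash
python3 - <<'E'
from h import *
p,_,P,W=fit(); s=bot.read_state(); R=np.array(s["tcp_rot"]); t=W(p,[[-.121,-.062,.053]])[0]
print(s["position"],s["force"],R.T@(t-s["position"])*1000)
im,d=bot.capture("scene"); a=im[120:300,180:420,::-1]; cv2.imwrite("pics/s2.png",cv2.resize(a,(800,600),interpolation=cv2.INTER_CUBIC))
E
```

```text
[ 0.49911558 -0.02528138  0.07633548] [ 0.91660164 -0.15025374  0.34133154] [-4.59126838 -1.19456304 23.30032132]
```

View pics/s2.png

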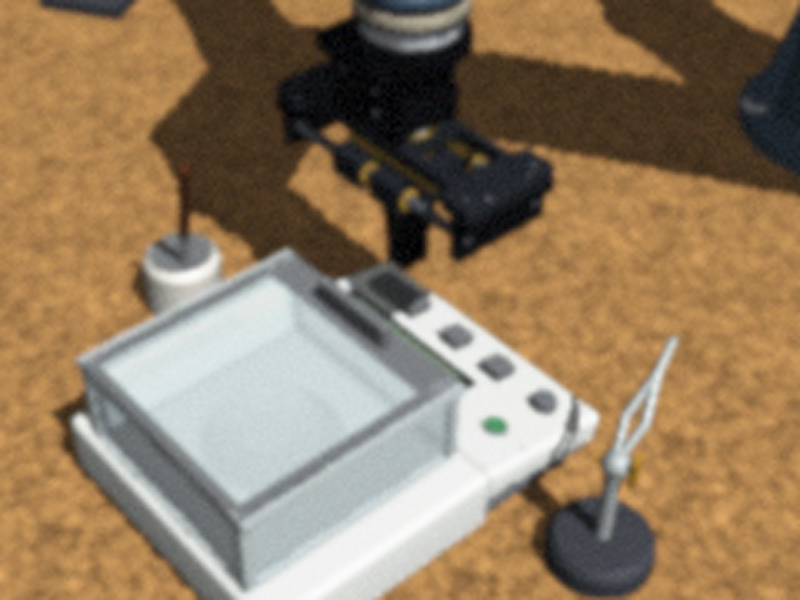

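The door is fully shut. The fingertips at (405,255) are above the tare key at (400,290), clear of the other keys.

move_arm --increments '[{"xyz": [-2,-1,6],"roll": 0,"grip": 0},{"xyz": [0,0,6],"roll": 0,"grip": 0},{"xyz": [0,0,0],"roll": 0,"grip": 0},{"xyz": [0,0,0],"roll": 0,"grip": 0}]'

```text
time_s: 8.07
position: [0.5038, -0.0269, 0.0675]
tcp_rot: [[-0.999, -0.045, 0.002], [-0.045, 0.999, -0.0], [-0.002, -0.001, -1.0]]
force: [-0.7, -1.0, -0.5]
opening: 0.003
grasp_force: 0.0
```

move_arm --increments '[{"xyz": [0,0,6],"roll": 0,"grip": 0},{"xyz": [0,0,4],"roll": 0,"grip": 0},{"xyz": [0,0,2],"roll": 0,"grip": 0},{"xyz": [0,0,0],"roll": 0,"grip": 0},{"xyz": [0,0,0],"roll": 0,"grip": 0}]'

```text
time_s: 8.48
position: [0.5032, -0.0268, 0.0543]
tcp_rot: [[-0.999, -0.045, -0.001], [-0.045, 0.999, 0.0], [0.001, 0.0, -1.0]]
force: [0.5, -0.2, -0.5]
opening: 0.004
grasp_force: 0.0
```

move_arm --increments '[{"xyz": [0,0,1],"roll": 0,"grip": 0},{"xyz": [0,0,1],"roll": 0,"grip": 0},{"xyz": [0,0,1],"roll": 0,"grip": 0},{"xyz": [0,0,0],"roll": 0,"grip": 0}]'

```text
time_s: 8.82
position: [0.5037, -0.0269, 0.0516]
tcp_rot: [[-0.999, -0.045, 0.001], [-0.045, 0.999, -0.0], [-0.001, -0.0, -1.0]]
force: [-1.2, 0.4, 1.6]
opening: 0.007
grasp_force: 0.7
```

move_arm --increments '[{"xyz": [0,0,1],"roll": 0,"grip": 0},{"xyz": [0,0,1],"roll": 0,"grip": 0},{"xyz": [0,0,0],"roll": 0,"grip": 0}]'

```text
time_s: 9.07
position: [0.504, -0.0269, 0.0497]
tcp_rot: [[-0.999, -0.045, 0.001], [-0.045, 0.999, -0.0], [-0.001, -0.0, -1.0]]
force: [1.3, 0.4, 3.7]
opening: 0.002
grasp_force: 1.4
```

move_arm --increments '[{"xyz": [0,0,1],"roll": 0,"grip": 0},{"xyz": [0,0,0],"roll": 0,"grip": 0},{"xyz": [0,0,0],"roll": 0,"grip": 0}]'

```text
time_s: 9.32
position: [0.5041, -0.0269, 0.049]
tcp_rot: [[-0.999, -0.045, 0.002], [-0.045, 0.999, -0.0], [-0.002, -0.0, -1.0]]
force: [1.0, 0.8, 6.4]
opening: 0.006
grasp_force: 2.4
```

move_arm --increments '[{"xyz": [0,0,0.8],"roll": 0,"grip": 0},{"xyz": [0,0,0],"roll": 0,"grip": 0},{"xyz": [0,0,0],"roll": 0,"grip": 0}]'

```text
time_s: 9.57
position: [0.5042, -0.0269, 0.0485]
tcp_rot: [[-0.999, -0.045, 0.002], [-0.045, 0.999, -0.0], [-0.002, -0.0, -1.0]]
force: [1.0, 2.0, 7.7]
opening: 0.005
grasp_force: 3.8
```

move_arm --increments '[{"xyz": [0,0,0.8],"roll": 0,"grip": 0},{"xyz": [0,0,0],"roll": 0,"grip": 0},{"xyz": [0,0,0],"roll": 0,"grip": 0}]'

```text
time_s: 9.82
position: [0.5043, -0.0269, 0.048]
tcp_rot: [[-0.999, -0.045, 0.002], [-0.045, 0.999, -0.0], [-0.002, -0.001, -1.0]]
force: [-0.6, 1.3, 10.6]
opening: 0.005
grasp_force: 5.1
```

The force is 10.6 N and rising steeply, so the key is at its firm stop. Withdrawing.

move_arm --increments '[{"xyz": [0,0,-4],"roll": 0,"grip": 0},{"xyz": [0,0,-10],"roll": 0,"grip": 0},{"xyz": [0,0,-30],"roll": 0,"grip": 0},{"xyz": [0,0,-40],"roll": 0,"grip": 0},{"xyz": [0,0,-40],"roll": 0,"grip": 0}]'

```text
time_s: 10.23
position: [0.5014, -0.0265, 0.1714]
tcp_rot: [[-0.999, -0.045, -0.005], [-0.045, 0.999, 0.001], [0.005, 0.001, -1.0]]
force: [1.3, 0.0, -0.2]
opening: 0.004
grasp_force: 0.0
```

move_arm --increments '[{"xyz": [20,0,-30],"roll": 0,"grip": 0},{"xyz": [20,0,0],"roll": 0,"grip": 0},{"xyz": [0,0,0],"roll": 0,"grip": 0},{"xyz": [0,0,0],"roll": 0,"grip": 0},{"xyz": [0,0,0],"roll": 0,"grip": 0}]'

```text
time_s: 10.65
position: [0.4635, -0.0287, 0.2006]
tcp_rot: [[-0.999, -0.045, -0.0], [-0.045, 0.999, 0.0], [0.0, 0.0, -1.0]]
force: [-0.1, -0.3, -0.7]
opening: 0.003
grasp_force: 0.0
```

```bash
python3 door.py; python3 - <<'E'
from h import *
im,d=bot.capture("scene"); a=im[120:350,160:420,::-1]; cv2.imwrite("pics/s3.png",cv2.resize(a,(678,600),interpolation=cv2.INTER_CUBIC))
E
```

```text
top door x [-0.0392 -0.0366 -0.0298  0.1116  0.1164  0.1178]
bar 74 [-0.0275  0.0132  0.1335]
scene door x [-0.0367 -0.0333 -0.0241  0.1158  0.1195  0.1202]
bar 127 [-0.0232  0.0047  0.1345]
[ 0.4639 -0.0288  0.2002] [ 0.2649 -0.8035  0.3178] 10.75
```

View pics/s3.png

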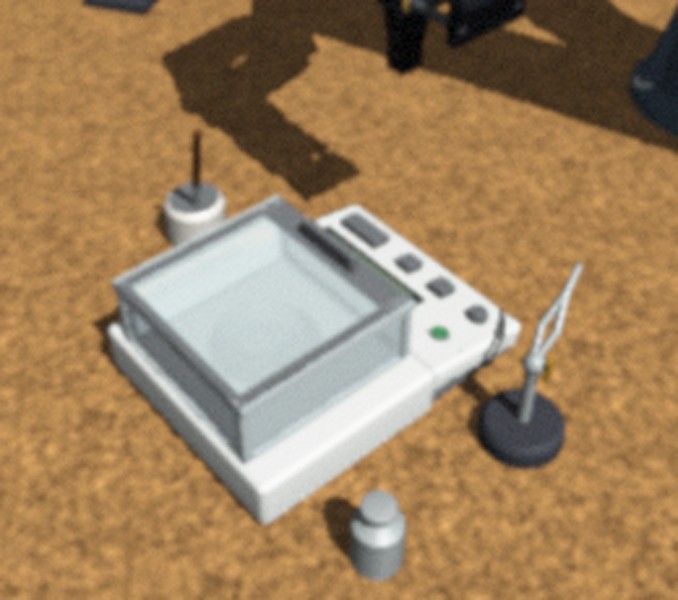

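The door is shut, the tare key is up at (365,230), the other things are undisturbed and the arm is clear.

```bash
python3 -c "
from rig import bot
print(bot.hand_in())"
```

```text
the job is handed in; nothing more can be done
None
```

I handed the job in: the door is shut, the tare key was pressed to its stop (10.6 N) and came back up, nothing round the balance looks moved, and the arm is clear; no verdict was returned.

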